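# Reset the coffee grinder from espresso to filter with its outer collar

## Task

The coffee grinder on the worktop is set for espresso; set it for filter coffee. Turn its wide outer collar clockwise, pressing it down against its spring just far enough to slip under its range lock, until its pointer rib stands at the big raised dot, then let it spring fully up and lock there. The small fine dial in the middle of the collar must keep its setting: pressed too hard, the collar grips the dial and takes it along.

Things in the scene. Friction and masses are not known exactly. Their poses are not given: they have to be found in the camera images.
- grinder: Black burr coffee grinder, 196 x 126 mm, deck 146 mm high, fixed on the worktop. Origin: centre of its underside; x to its back, z up. Collar and fine dial share one vertical axis at x = -0.035, y = 0 of this frame. On the deck at x = +0.060 is a bean port lid, radius 30 mm, top 168 mm above the worktop.
- collar_grip (a point): Centre of the aluminium outer collar, on the axis, half-way up its knurled grip (57 mm across, 12 mm below to 12.5 mm above this point); grip it from above in any direction. At its foot a skirt 82 mm across: its top, 12 mm below this point, can bear fingertips. Deck 28.5 mm below. 174.5 mm above the worktop when the collar is up.
- collar_rib (a point): Outer tip of the raised pointer rib on the collar's skirt, 40 mm from the axis.
- filter_dot (a point): Top of the big raised dot on the deck in front of the collar, 46.5 mm from the axis: the filter setting. The small dots round to the side mark the espresso range.
- collar (a joint): Turn of the collar, rad, positive counter-clockwise from above; 0: rib at the big dot (filter notch). Starts at 0.75 to 1.15 (espresso range). Unless pressed down, a hidden lock bar stops it at 0.60 from that side. In the notch it has play from 0.07 to a hard stop at -0.04. Free turning takes about 0.06 N m.
- collar_press (a joint): How far the collar is pressed down, m: 0 up, 0.0115 hard end. Spring 4 N at 0, 0.8 N more per mm. It clears the lock bar at 2 to 8 mm: differs from machine to machine, only felt. From 2.2 mm deeper than that it grips the fine dial and takes it along. Let go under the bar it stays down; in the notch it springs up.
- dial_mark (a point): End of the raised bar on top of the black fine dial, 15 mm from the axis. The dial, 35 mm across, stands in the middle of the collar and rises 8 to 14 mm above the collar's top (to 26.5 mm above its grip centre). It turns at a light touch (0.03 N m); its bar may point anywhere up to 90 degrees either side of the front.
- mug_b: Striped mug, 86 x 120 x 101 mm, a bystander to the right of the grinder; origin: centre of its underside.
- coffee_jar: Glass jar with yellow lid, 75 mm wide, 130 mm high, a bystander behind the grinder; origin: centre of its underside.
- pepper: Wooden pepper mill, 58 mm wide, 170 mm high, a bystander behind on the right; origin: centre of its underside.
- flask_a: Blue and white flask, 73 mm wide, 226 mm high, a bystander behind on the left; origin: centre of its underside.

How it is judged:
By the outcome, as a careful person would: the job done as asked, in the order asked, and still so for the second after the job is handed in, with the robot touching nothing.
It also fails if it takes over 51 s, if anything falls off the work surface, if the arm or the gripper's body presses on something with over 40 N, if the wrist force passes 120 N, or if a joint passes its speed limit or range.

## Robot

A 7-joint arm with a two-finger parallel gripper is mounted at the origin on a cart in front of the work surface, level with it; the furniture and walls round the work are solid. World frame = base frame: x ahead of the robot, y to its left, z up, the work surface at z = 0. Lengths are in m, angles in rad, forces in N, time in s.
With the tool pointing down it reaches from about 0.425 to 0.925 m from the base axis. Payload 6.8 kg.
Tool frame: the origin (TCP) lies on the centre line of the jaws, within the pads' length; the fingertips stand 19 mm ahead of it and the grasp point (between the pads) is the TCP; z points along the fingers, y is the line along which they close (so a half turn about z gives the same grasp; the last joint's range is limited). The gripper opens to 85 mm and grips with 20 to 120 N. Pads are 22 mm wide; open, the fingers measure 114 mm over their backs; the gripper's body (76 mm by 85 mm) begins 54 mm behind the grasp point. The pads swing forward as they close: fully open they stand 13 mm farther back than shut.
Start: joints at [1.134, 0.477, 0.022, 1.555, -0.011, 1.109, -0.083], TCP at [0.218, -0.639, 0.25] pointing down, gripper open.
Joint ranges: [-2.96, 2.96], [-0.34, 2.1], [-1.41, 1.46], [0.24, 2.44], [-1.37, 4.51], [0.17, 1.92], [-2.96, 2.96]. Speed limits (rad/s): [2.39, 2.39, 3.14, 3.14, 3.14, 3.14, 3.14].

## Interface

Orientations are given as a rotation vector (axis times angle).
In Python, from bench import r gives the robot as it stands. The module is installed in compiled form; this text tells all that it offers.
- The arm moves only by the tool arm_command, never from a script. Its argument "rows" is a list of rows, each an object of numbers: "fingers": the opening, from -1 (shut) to 1 (fully open); "x", "y", "z": the shift along the tool's x, y, z in m; "ax", "ay", "az": the turn, a rotation vector about the tool's x, y, z in degrees. In form: [{"fingers": .., "x": .., "y": .., "z": .., "ax": .., "ay": .., "az": ..}, ...]. A call has 1 to 10 rows; each row shifts and turns the commanded pose from where the row before left it, along the tool's axes as they then stand; what a row does not reach is not made up. A row lasts 1/12 s, in which the tool goes at most 41.7 mm and 7.16 degrees, less where a joint would pass 70% of its speed; a pose out of reach is approached as far as the arm can. A call is refused whole if a number of a shift passes 0.0417 or a number of a turn 7.16, either way. A call with a gripper value outside its range is refused whole. The fingers move at their own pace and stop on an object; "grip_force" is the grip in N (left out, the last holds). Time passes only in rows, so rows that do not move let the fingers close. It gives the time, the measured TCP pose, the force, the opening and the grip force at its end, in the units of the state.
- r.get_obs(): the state, without advancing time (a new reading comes with each control period).
- r.grab_frame(name): name is "scene" or "top" or "wrist"; returns a dict with "frame" (420x560x3 uint8, red, green, blue), "depth" (420x560 float32, m along the optical axis (not along the pixel's ray), 0 where there is no reading), "K" (3x3 intrinsics, pixels), "world_from_camera" (4x4, takes a point from camera to world coordinates). Camera axes: x right, y down, z forward; pixel columns grow to the right and rows downward; lengths in m; the calibration is good to about 2 mm. A picture is of the moment at which its call begins.
- r.hand_in(): hands the job in; it is judged then, once.
The state is a dict: "clock": time; "joints": joint angles; "qvel": joint speeds; "tau": joint torques, N m; "tcp_pos": TCP position; "orientation": TCP orientation; "contact_force": force on the tool from outside, world axes, zero at the start; "moment": the same for the moment, N m; "grip_width": finger opening in m; "gripper_force": force on a finger pad.
Only numpy, scipy, OpenCV 4.12 (cv2) and the standard library are available. Lean on these libraries where they do the work, as an engineer would, in place of code of your own. Each camera call takes 0.05 s, during which the arm holds its last target. There are 200 camera calls.

## Working session

There is one attempt and no reset: what is moved stays moved. The work goes in short steps, Python scripts to look and compute and a tool call to move; the robot and the scene stay as the last step left them, time stands still between calls to the robot, and variables do not carry over. Pictures are saved under pics/ and viewed, at most 10 in all, crops included, and the job is handed in when it is done.

Besides the shell and the picture viewer there is one more tool, called in YAML: its name, and indented under it one key for each argument. arm_command: Moves the arm, as the interface text tells. Its arguments: {"type":"object","properties":{"rows":{"type":"array"},"grip_force":{"type":"number"}},"required":["rows"]}

```bash
mkdir -p pics; python3 - <<'E'
from bench import r
import cv2,numpy as np
o=r.get_obs();print({k:np.round(v,3) for k,v in o.items()})
for n in("scene","top"):
    f=r.grab_frame(n);cv2.imwrite(f"pics/{n}0.png",f["frame"][:,:,::-1]);np.savez(f"{n}0.npz",**f)
    print(n,np.round(f["world_from_camera"],3).tolist(),f["K"][0,0])
E
```

```text
{'clock': np.float64(0.0), 'joints': array([ 1.134,  0.478,  0.022,  1.556, -0.011,  1.109, -0.083]), 'qvel': array([-0.   ,  0.001, -0.001,  0.001,  0.   , -0.001,  0.002]), 'tau': array([-0.0000e+00, -5.9645e+01,  1.6080e+00, -2.8120e+01,  1.2000e-02,
        9.0000e-03, -0.0000e+00]), 'tcp_pos': array([ 0.218, -0.638,  0.249]), 'orientation': array([-3.097e+00, -5.140e-01,  1.000e-03]), 'contact_force': array([0.074, 0.228, 0.008]), 'moment': array([ 0.026, -0.035,  0.042]), 'gripper_force': np.float64(0.0), 'grip_width': np.float64(0.086)}
scene [[0.962, -0.139, 0.234, 0.343], [-0.271, -0.411, 0.87, -0.954], [-0.025, -0.901, -0.434, 0.567], [0.0, 0.0, 0.0, 1.0]] 457.6967519265733
top [[-0.295, -0.933, 0.206, 0.374], [-0.955, 0.288, -0.067, -0.029], [0.004, -0.216, -0.976, 1.153], [0.0, 0.0, 0.0, 1.0]] 482.94048931898317
```

View pics/top0.png

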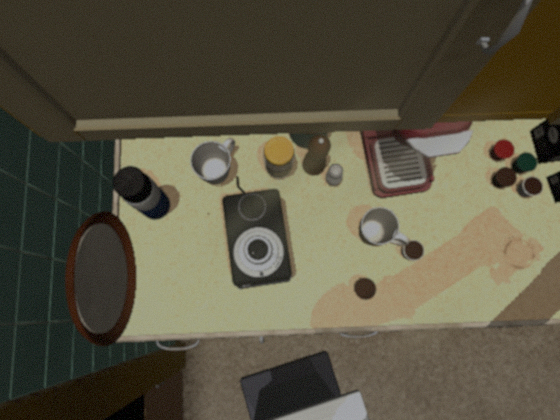

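View pics/scene0.png

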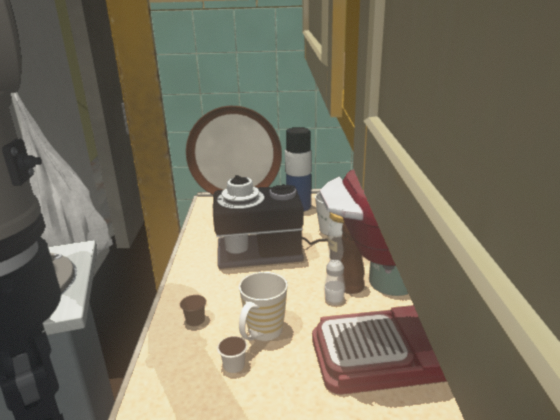

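The top view shows the grinder at about (257,240), with the collar at (258,251) and the lid at (253,206). A wall cabinet hangs over the rear. Next I'll measure the collar axis, the grinder yaw and the cabinet edge.

```bash
cat > h.py <<'E'
import numpy as np,cv2
def cloud(f):
    d=f["depth"];K=f["K"];v,u=np.mgrid[:d.shape[0],:d.shape[1]]
    p=np.stack([(u-K[0,2])/K[0,0]*d,(v-K[1,2])/K[1,1]*d,d],-1)
    T=f["world_from_camera"];P=p@T[:3,:3].T+T[:3,3];P[d==0]=np.nan;return P
def ortho(f,c,half=.07,z=.16,s=4000):
    "resample picture onto plane at height z; image up = world x, left = world y"
    n=int(2*half*s);i,j=np.mgrid[:n,:n]
    X=np.stack([c[0]+half-i/s,c[1]+half-j/s,np.full((n,n),z)],-1)
    T=f["world_from_camera"];q=(X-T[:3,3])@T[:3,:3];K=f["K"]
    return cv2.remap(f["frame"],(q[...,0]/q[...,2]*K[0,0]+K[0,2]).astype('f4'),(q[...,1]/q[...,2]*K[1,1]+K[1,2]).astype('f4'),cv2.INTER_CUBIC)
E
python3 - <<'E'
from h import *
f=dict(np.load("top0.npz"));P=cloud(f)
for u,v in[(258,250),(253,206),(235,280),(240,112),(235,125)]:print((u,v),np.round(P[v,u],3))
W=P[180:300,210:300].reshape(-1,3)
m=(W[:,2]>.13)&(W[:,2]<.22);print(m.sum());D=W[(W[:,2]>.135)&(W[:,2]<.156)]
rect=cv2.minAreaRect(W[m][:,:2].astype('f4'));print(rect,cv2.boxPoints(rect))
C=W[(W[:,2]>.177)&(W[:,2]<.23)];print("collar top",len(C),np.median(C,0),C.min(0),C.max(0),cv2.minEnclosingCircle(C[:,:2].astype('f4')))
# scene
g=dict(np.load("scene0.npz"));Q=cloud(g)
for S,n in((P,"top"),(Q,"scene")):
    k=(np.abs(S[...,0]-.58)<.5)&(np.abs(S[...,1]-.1)<.3)&(S[...,2]>.3)
    B=S[k];print(n,len(B),np.nanpercentile(B,[1,50],0) if len(B) else'')
cv2.imwrite("pics/o1.png",cv2.resize(ortho(f,(np.median(C[:,0]),np.median(C[:,1])),.07,.16)[:,:,::-1],(560,560)))
E
```

```text
(258, 250) [ 0.494 -0.032  0.201]
(253, 206) [ 0.589 -0.049  0.17 ]
(235, 280) [0.456 0.031 0.146]
(240, 112) [ 0.663 -0.065  0.483]
(235, 125) [ 0.652 -0.053  0.467]
5392
((0.5316465497016907, -0.037549808621406555), (0.12610962986946106, 0.1961132436990738), 81.29354095458984) [[ 0.4251751  -0.08503498]
 [ 0.6190285  -0.11472109]
 [ 0.638118    0.00993536]
 [ 0.4442646   0.03962147]]
collar top 631 [ 0.49568651 -0.03233172  0.18831623] [ 0.46847182 -0.06032228  0.17718857] [ 0.5257807  -0.00373965  0.20152485] ((0.49722224473953247, -0.03242931887507439), 0.029040174558758736)
top 62960 [[ 0.34695054 -0.19430633  0.30693095]
 [ 0.67149612  0.07059764  0.56631469]]
scene 19605 [[ 0.27219531 -0.13278405  0.30297546]
 [ 0.52513665  0.32848814  0.4325818 ]]
```

View pics/o1.png

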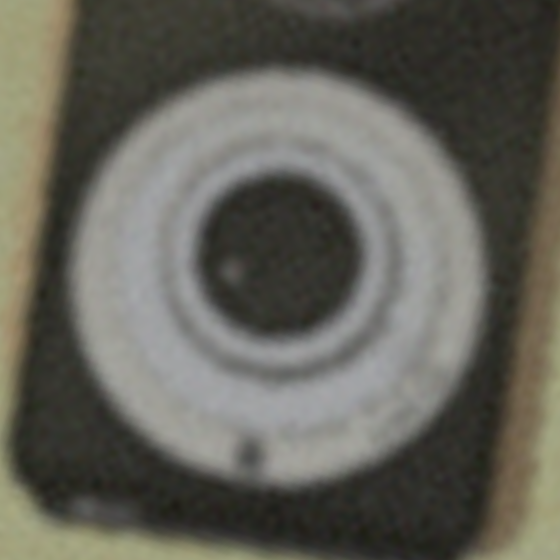

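The collar axis is at (0.497, -0.032), and the grinder yaw is -8.7°, which agrees with the footprint. I'll go above it.

arm_command:
  rows:
    - {"fingers": 1, "x": 0.0128, "y": -0.0134, "z": -0.002}
    - {"fingers": 1, "x": 0.0256, "y": -0.0268, "z": -0.002}
    - {"fingers": 1, "x": 0.0256, "y": -0.0268, "z": -0.002}
    - {"fingers": 1, "x": 0.0256, "y": -0.0268, "z": -0.002}
    - {"fingers": 1, "x": 0.0256, "y": -0.0268, "z": -0.002}
    - {"fingers": 1, "x": 0.0256, "y": -0.0268, "z": -0.002}
    - {"fingers": 1, "x": 0.0256, "y": -0.0268, "z": -0.002}
    - {"fingers": 1, "x": 0.0256, "y": -0.0268, "z": -0.002}
    - {"fingers": 1, "x": 0.0256, "y": -0.0268, "z": -0.002}
    - {"fingers": 1, "x": 0.0256, "y": -0.0268, "z": -0.002}

```text
validation failed for argument at $.ro...
```

arm_command:
  rows:
    - {"fingers": 1, "x": 0.0256, "y": -0.0268}
    - {"fingers": 1, "x": 0.0256, "y": -0.0268}
    - {"fingers": 1, "x": 0.0256, "y": -0.0268}
    - {"fingers": 1, "x": 0.0256, "y": -0.0268}
    - {"fingers": 1, "x": 0.0256, "y": -0.0268}
    - {"fingers": 1, "x": 0.0256, "y": -0.0268}
    - {"fingers": 1, "x": 0.0256, "y": -0.0268}
    - {"fingers": 1, "x": 0.0192, "y": -0.0201}
    - {"fingers": 1, "x": 0.0064, "y": -0.0067}
    - {"fingers": 1}

```text
validation failed for argument at $.ro...
```

```bash
python3 - <<'E'
from bench import r
from h import *
from scipy.spatial.transform import Rotation as R
o=r.get_obs();print({k:np.round(o[k],3) for k in("clock","joints","tcp_pos","contact_force","moment")});print(np.round(R.from_rotvec(o["orientation"]).as_matrix(),3))
f=r.grab_frame("wrist");np.savez("w0.npz",**f);P=cloud(f);print(np.round(f["world_from_camera"],3))
W=P.reshape(-1,3);C=W[(W[:,2]>.177)&(W[:,2]<.19)];print(len(C),C.min(0),C.max(0),cv2.minEnclosingCircle(C[:,:2].astype('f4')))
cv2.imwrite("pics/w0.png",np.hstack([f["frame"][:,:,::-1]]))
cv2.imwrite("pics/o2.png",ortho(f,(.497,-.032),.07,.162)[:,:,::-1])
E
```

```text
{'clock': np.float64(0.1), 'joints': array([ 1.134,  0.478,  0.022,  1.556, -0.012,  1.109, -0.083]), 'tcp_pos': array([ 0.218, -0.638,  0.249]), 'contact_force': array([ 0.598, -0.423,  0.246]), 'moment': array([-0.01 , -0.015, -0.037])}
[[ 0.946  0.323 -0.001]
 [ 0.323 -0.946  0.002]
 [-0.    -0.002 -1.   ]]
[[ 0.323 -0.895 -0.308  0.297]
 [-0.946 -0.306 -0.103 -0.612]
 [-0.002  0.325 -0.946  0.373]
 [ 0.     0.     0.     1.   ]]Traceback (most recent call last):
  File "<stdin>", line 6, in <module>
    return umr_minimum(a, axis, None, out, keepdims, initial, where)
ValueError: zero-size array to reduction operation minimum which has no identity
```

The call was refused, so each row probably needs all of its fields. I'll send complete rows.

arm_command:
  rows:
    - {"fingers": 1, "x": 0.0128, "y": -0.0134, "z": -0.002, "ax": 0, "ay": 0, "az": 0}
    - {"fingers": 1, "x": 0.0256, "y": -0.0268, "z": -0.002, "ax": 0, "ay": 0, "az": 0}
    - {"fingers": 1, "x": 0.0256, "y": -0.0268, "z": -0.002, "ax": 0, "ay": 0, "az": 0}
    - {"fingers": 1, "x": 0.0256, "y": -0.0268, "z": -0.002, "ax": 0, "ay": 0, "az": 0}
    - {"fingers": 1, "x": 0.0256, "y": -0.0268, "z": -0.002, "ax": 0, "ay": 0, "az": 0}
    - {"fingers": 1, "x": 0.0256, "y": -0.0268, "z": -0.002, "ax": 0, "ay": 0, "az": 0}
    - {"fingers": 1, "x": 0.0256, "y": -0.0268, "z": -0.002, "ax": 0, "ay": 0, "az": 0}
    - {"fingers": 1, "x": 0.0256, "y": -0.0268, "z": -0.002, "ax": 0, "ay": 0, "az": 0}
    - {"fingers": 1, "x": 0.0256, "y": -0.0268, "z": -0.002, "ax": 0, "ay": 0, "az": 0}
    - {"fingers": 1, "x": 0.0256, "y": -0.0268, "z": -0.002, "ax": 0, "ay": 0, "az": 0}

```text
clock: 0.98
tcp_pos: [0.3662, -0.3176, 0.2704]
orientation: [3.099, 0.514, -0.0]
contact_force: [1.6, 0.5, -0.2]
grip_width: 0.0853
gripper_force: 0.0
```

arm_command:
  rows:
    - {"fingers": 1, "x": 0.0256, "y": -0.0268, "z": 0, "ax": 0, "ay": 0, "az": 0}
    - {"fingers": 1, "x": 0.0256, "y": -0.0268, "z": 0, "ax": 0, "ay": 0, "az": 0}
    - {"fingers": 1, "x": 0.0256, "y": -0.0268, "z": 0, "ax": 0, "ay": 0, "az": 0}
    - {"fingers": 1, "x": 0.0256, "y": -0.0268, "z": 0, "ax": 0, "ay": 0, "az": 0}
    - {"fingers": 1, "x": 0.0256, "y": -0.0268, "z": 0, "ax": 0, "ay": 0, "az": 0}
    - {"fingers": 1, "x": 0.0256, "y": -0.0268, "z": 0, "ax": 0, "ay": 0, "az": 0}
    - {"fingers": 1, "x": 0.0256, "y": -0.0268, "z": 0, "ax": 0, "ay": 0, "az": 0}
    - {"fingers": 1, "x": 0.0256, "y": -0.0268, "z": 0, "ax": 0, "ay": 0, "az": 0}
    - {"fingers": 1, "x": 0.0115, "y": -0.0121, "z": 0, "ax": 0, "ay": 0, "az": 0}
    - {"fingers": 1, "x": 0, "y": 0, "z": 0, "ax": 0, "ay": 0, "az": 0}

```text
clock: 1.82
tcp_pos: [0.4988, -0.0301, 0.2704]
orientation: [-3.095, -0.525, -0.002]
contact_force: [0.5, 0.8, 1.1]
grip_width: 0.0856
gripper_force: 0.0
```

```bash
python3 - <<'E'
from bench import r
from h import *
from scipy.spatial.transform import Rotation as R
o=r.get_obs();print({k:np.round(o[k],3) for k in("clock","joints","tcp_pos","contact_force","moment")});print(np.round(R.from_rotvec(o["orientation"]).as_matrix(),3))
f=r.grab_frame("wrist");np.savez("w0.npz",**f);P=cloud(f);print(np.round(f["world_from_camera"],3))
cv2.imwrite("pics/w0.png",f["frame"][:,:,::-1])
cv2.imwrite("pics/o2.png",ortho(f,(.497,-.032),.07,.162)[:,:,::-1])
W=P.reshape(-1,3);C=W[(W[:,2]>.180)&(W[:,2]<.19)];print(len(C),C.min(0),C.max(0),cv2.minEnclosingCircle(C[:,:2].astype('f4')))
E
```

```text
{'clock': np.float64(1.817), 'joints': array([ 0.294,  0.195, -0.405,  1.921,  0.086,  1.042, -1.382]), 'tcp_pos': array([ 0.499, -0.03 ,  0.27 ]), 'contact_force': array([0.501, 0.842, 1.113]), 'moment': array([-0.025,  0.009, -0.027])}
[[ 0.944  0.33   0.001]
 [ 0.33  -0.944  0.002]
 [ 0.002 -0.002 -1.   ]]
[[ 0.33  -0.893 -0.306  0.578]
 [-0.944 -0.313 -0.105 -0.003]
 [-0.002  0.323 -0.946  0.394]
 [ 0.     0.     0.     1.   ]]
3418 [ 0.47023135 -0.05985552  0.18000952] [ 0.52811474 -0.00225924  0.1899975 ] ((0.49892306327819824, -0.03106146678328514), 0.029342442750930786)
```

View pics/w0.png

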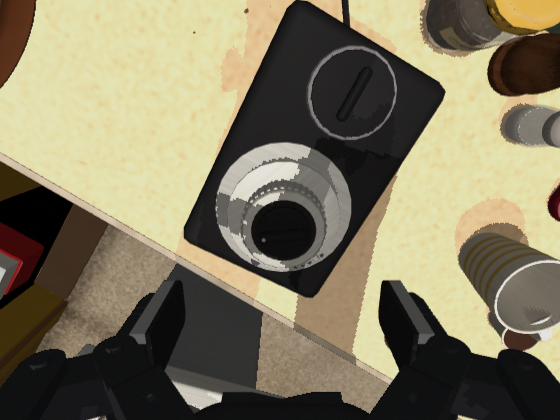

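View pics/o2.png

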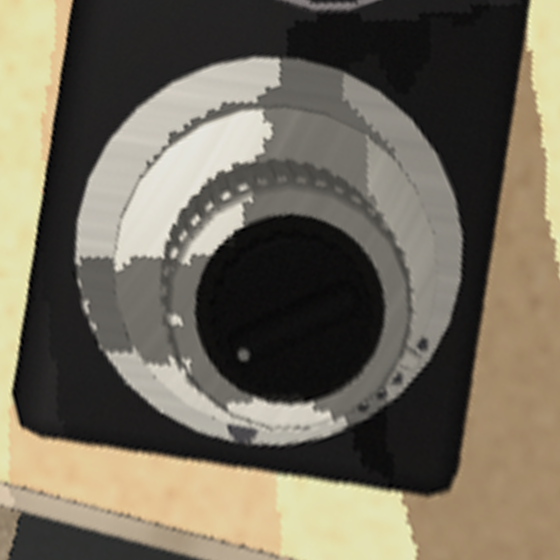

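The wrist view shows the collar at (285,215) and the fine dial at (283,232). In the orthoview the front dot is at (243,433), the espresso dots are at lower right near (400,375), and the white dial mark is at (243,354). The rib is hidden behind the grip, and I'll feel for the lock bar instead.

The axis is at about (0.498, -0.0315). I'll add 15° counter-clockwise for wrist range and descend straddling the collar.

arm_command:
  rows:
    - {"fingers": 1, "x": -0.0014, "y": 0.001, "z": 0, "ax": 0, "ay": 0, "az": -5}
    - {"fingers": 1, "x": 0, "y": 0, "z": 0.01, "ax": 0, "ay": 0, "az": -5}
    - {"fingers": 1, "x": 0, "y": 0, "z": 0.02, "ax": 0, "ay": 0, "az": -5}
    - {"fingers": 1, "x": 0, "y": 0, "z": 0.02, "ax": 0, "ay": 0, "az": 0}
    - {"fingers": 1, "x": 0, "y": 0, "z": 0.015, "ax": 0, "ay": 0, "az": 0}
    - {"fingers": 1, "x": 0, "y": 0, "z": 0.01, "ax": 0, "ay": 0, "az": 0}
    - {"fingers": 1, "x": 0, "y": 0, "z": 0.006, "ax": 0, "ay": 0, "az": 0}
    - {"fingers": 1, "x": 0, "y": 0, "z": 0, "ax": 0, "ay": 0, "az": 0}

```text
clock: 2.53
tcp_pos: [0.4957, -0.0375, 0.1883]
orientation: [-3.006, -0.912, 0.003]
contact_force: [0.6, 1.0, 0.3]
grip_width: 0.0856
gripper_force: 0.0
```

arm_command:
  rows:
    - {"fingers": -1, "x": 0, "y": 0, "z": 0, "ax": 0, "ay": 0, "az": 0}
    - {"fingers": -1, "x": 0, "y": 0, "z": 0, "ax": 0, "ay": 0, "az": 0}
    - {"fingers": -1, "x": 0, "y": 0, "z": 0, "ax": 0, "ay": 0, "az": 0}
    - {"fingers": -1, "x": 0, "y": 0, "z": 0, "ax": 0, "ay": 0, "az": 0}
    - {"fingers": -1, "x": 0, "y": 0, "z": 0, "ax": 0, "ay": 0, "az": 0}
    - {"fingers": -1, "x": 0, "y": 0, "z": 0, "ax": 0, "ay": 0, "az": 0}
    - {"fingers": -1, "x": 0, "y": 0, "z": 0, "ax": 0, "ay": 0, "az": 0}
    - {"fingers": -1, "x": 0, "y": 0, "z": 0, "ax": 0, "ay": 0, "az": 0}
  grip_force: 40

```text
clock: 3.2
tcp_pos: [0.4955, -0.0342, 0.1902]
orientation: [-3.003, -0.916, 0.002]
contact_force: [-6.7, 6.6, 5.8]
grip_width: 0.0547
gripper_force: 42.7
```

```bash
cat > s.py <<'E'
from bench import r
import numpy as np
from scipy.spatial.transform import Rotation as R
o=r.get_obs();M=R.from_rotvec(o["orientation"]).as_matrix()
print("t %.2f"%o["clock"],"pos",np.round(o["tcp_pos"]*1e3,1),"yaw_y %.2f"%np.degrees(np.arctan2(M[1,1],M[0,1])),"F",np.round(o["contact_force"],1),"M",np.round(o["moment"],3),"w",round(float(o["grip_width"])*1e3,1),"gf",round(float(o["gripper_force"]),1),"j7",round(o["joints"][6],2))
E
python3 s.py
```

```text
t 3.20 pos [495.5 -34.2 190.2] yaw_y -56.06 F [-6.7  6.6  5.8] M [ 1.334  1.247 -0.003] w 54.7 gf 42.7 j7 -1.18
```

The grip is off-centre, with side and vertical loads from the fingers swinging. I'll reopen, re-centre slightly higher and regrip.

arm_command:
  rows:
    - {"fingers": 1, "x": 0, "y": 0, "z": 0, "ax": 0, "ay": 0, "az": 0}
    - {"fingers": 1, "x": 0, "y": 0, "z": 0, "ax": 0, "ay": 0, "az": 0}
    - {"fingers": 1, "x": 0, "y": 0, "z": 0, "ax": 0, "ay": 0, "az": 0}
    - {"fingers": 1, "x": 0, "y": 0, "z": 0, "ax": 0, "ay": 0, "az": 0}
    - {"fingers": 1, "x": 0, "y": 0, "z": 0, "ax": 0, "ay": 0, "az": 0}

```text
clock: 3.62
tcp_pos: [0.4968, -0.0369, 0.1895]
orientation: [3.005, 0.913, 0.001]
contact_force: [0.1, 0.2, -0.3]
grip_width: 0.0851
gripper_force: 0.0
```

```bash
python3 s.py
```

```text
t 3.62 pos [496.8 -36.9 189.5] yaw_y -56.19 F [ 0.1  0.2 -0.3] M [-0.02   0.018  0.013] w 85.1 gf 0.0 j7 -1.18
```

arm_command:
  rows:
    - {"fingers": 1, "x": 0.004, "y": -0.0038, "z": -0.003, "ax": 0, "ay": 0, "az": 0}
    - {"fingers": 1, "x": 0, "y": 0, "z": 0, "ax": 0, "ay": 0, "az": 0}
    - {"fingers": 1, "x": 0, "y": 0, "z": 0, "ax": 0, "ay": 0, "az": 0}

```text
clock: 3.87
tcp_pos: [0.498, -0.0307, 0.1926]
orientation: [3.005, 0.915, 0.001]
contact_force: [-0.4, -0.5, -1.0]
grip_width: 0.0855
gripper_force: 0.0
```

arm_command:
  rows:
    - {"fingers": -1, "x": 0, "y": 0, "z": 0, "ax": 0, "ay": 0, "az": 0}
    - {"fingers": -1, "x": 0, "y": 0, "z": 0, "ax": 0, "ay": 0, "az": 0}
    - {"fingers": -1, "x": 0, "y": 0, "z": 0, "ax": 0, "ay": 0, "az": 0}
    - {"fingers": -1, "x": 0, "y": 0, "z": 0, "ax": 0, "ay": 0, "az": 0}
    - {"fingers": -1, "x": 0, "y": 0, "z": 0, "ax": 0, "ay": 0, "az": 0}
    - {"fingers": -1, "x": 0, "y": 0, "z": 0, "ax": 0, "ay": 0, "az": 0}
  grip_force: 40

```text
clock: 4.37
tcp_pos: [0.498, -0.0317, 0.1927]
orientation: [3.005, 0.913, 0.001]
contact_force: [0.5, -3.5, 3.7]
grip_width: 0.0551
gripper_force: 42.4
```

```bash
python3 s.py
```

```text
t 4.37 pos [498.  -31.7 192.7] yaw_y -56.19 F [ 0.5 -3.5  3.7] M [-0.51   0.074 -0.055] w 55.1 gf 42.4 j7 -1.19
```

The grip is good now. I'll turn clockwise to find the lock bar.

arm_command:
  rows:
    - {"fingers": -1, "x": 0, "y": 0, "z": 0, "ax": 0, "ay": 0, "az": 2}
    - {"fingers": -1, "x": 0, "y": 0, "z": 0, "ax": 0, "ay": 0, "az": 2}
    - {"fingers": -1, "x": 0, "y": 0, "z": 0, "ax": 0, "ay": 0, "az": 2}
    - {"fingers": -1, "x": 0, "y": 0, "z": 0, "ax": 0, "ay": 0, "az": 2}

```text
clock: 4.7
tcp_pos: [0.4979, -0.0315, 0.1926]
orientation: [3.062, 0.699, 0.001]
contact_force: [0.2, -2.2, 4.0]
grip_width: 0.0551
gripper_force: 42.5
```

```bash
python3 s.py
```

```text
t 4.70 pos [497.9 -31.5 192.6] yaw_y -64.27 F [ 0.2 -2.2  4. ] M [-0.477  0.034  0.07 ] w 55.1 gf 42.5 j7 -1.32
```

arm_command:
  rows:
    - {"fingers": -1, "x": 0, "y": 0, "z": 0, "ax": 0, "ay": 0, "az": 2}
    - {"fingers": -1, "x": 0, "y": 0, "z": 0, "ax": 0, "ay": 0, "az": 2}

```text
clock: 4.87
tcp_pos: [0.4979, -0.0314, 0.1926]
orientation: [3.085, 0.592, 0.001]
contact_force: [0.1, -1.7, 4.2]
grip_width: 0.055
gripper_force: 42.5
```

```bash
python3 s.py
```

```text
t 4.87 pos [497.9 -31.4 192.6] yaw_y -68.26 F [ 0.1 -1.7  4.2] M [-0.37   0.08   0.087] w 55.0 gf 42.5 j7 -1.38
```

Mz is about 0.07–0.09 N m, so it is turning freely. I'll continue in 2° checks.

arm_command:
  rows:
    - {"fingers": -1, "x": 0, "y": 0, "z": 0, "ax": 0, "ay": 0, "az": 2}
    - {"fingers": -1, "x": 0, "y": 0, "z": 0, "ax": 0, "ay": 0, "az": 2}

```text
clock: 5.03
tcp_pos: [0.4979, -0.0313, 0.1926]
orientation: [3.104, 0.484, 0.001]
contact_force: [-0.5, -1.5, 4.4]
grip_width: 0.0549
gripper_force: 42.5
```

```bash
python3 s.py
```

```text
t 5.03 pos [497.9 -31.3 192.6] yaw_y -72.26 F [-0.5 -1.5  4.4] M [-0.335  0.132  0.064] w 54.9 gf 42.5 j7 -1.45
```

arm_command:
  rows:
    - {"fingers": -1, "x": 0, "y": 0, "z": 0, "ax": 0, "ay": 0, "az": 2}
    - {"fingers": -1, "x": 0, "y": 0, "z": 0, "ax": 0, "ay": 0, "az": 1}

```text
clock: 5.2
tcp_pos: [0.4979, -0.0313, 0.1925]
orientation: [3.115, 0.403, 0.001]
contact_force: [-1.7, -2.5, 4.5]
grip_width: 0.0554
gripper_force: 42.4
```

```bash
python3 s.py
```

```text
t 5.20 pos [497.9 -31.3 192.5] yaw_y -75.25 F [-1.7 -2.5  4.5] M [-0.394  0.192  0.065] w 55.4 gf 42.4 j7 -1.5
```

arm_command:
  rows:
    - {"fingers": -1, "x": 0, "y": 0, "z": 0, "ax": 0, "ay": 0, "az": 2}
    - {"fingers": -1, "x": 0, "y": 0, "z": 0, "ax": 0, "ay": 0, "az": 1}

```text
clock: 5.37
tcp_pos: [0.4978, -0.0312, 0.1925]
orientation: [3.125, 0.322, 0.0]
contact_force: [-0.5, -1.0, 5.1]
grip_width: 0.0551
gripper_force: 42.4
```

```bash
python3 s.py
```

```text
t 5.37 pos [497.8 -31.2 192.5] yaw_y -78.23 F [-0.5 -1.   5.1] M [-0.348  0.18   0.03 ] w 55.1 gf 42.4 j7 -1.55
```

arm_command:
  rows:
    - {"fingers": -1, "x": 0, "y": 0, "z": 0, "ax": 0, "ay": 0, "az": 2}
    - {"fingers": -1, "x": 0, "y": 0, "z": 0, "ax": 0, "ay": 0, "az": 1}

```text
clock: 5.53
tcp_pos: [0.4979, -0.0311, 0.1925]
orientation: [3.132, 0.24, 0.001]
contact_force: [-0.9, -1.2, 5.5]
grip_width: 0.0548
gripper_force: 42.5
```

```bash
python3 s.py
```

```text
t 5.53 pos [497.9 -31.1 192.5] yaw_y -81.23 F [-0.9 -1.2  5.5] M [-0.285  0.108  0.072] w 54.8 gf 42.5 j7 -1.6
```

arm_command:
  rows:
    - {"fingers": -1, "x": 0, "y": 0, "z": 0, "ax": 0, "ay": 0, "az": 1.5}
    - {"fingers": -1, "x": 0, "y": 0, "z": 0, "ax": 0, "ay": 0, "az": 1}

```text
clock: 5.7
tcp_pos: [0.4978, -0.0311, 0.1924]
orientation: [-3.137, -0.171, -0.0]
contact_force: [0.5, -1.5, 5.6]
grip_width: 0.0551
gripper_force: 42.5
```

```bash
python3 s.py
```

```text
t 5.70 pos [497.8 -31.1 192.4] yaw_y -83.74 F [ 0.5 -1.5  5.6] M [-0.204  0.052  0.091] w 55.1 gf 42.5 j7 -1.64
```

arm_command:
  rows:
    - {"fingers": -1, "x": 0, "y": 0, "z": 0, "ax": 0, "ay": 0, "az": 1.5}
    - {"fingers": -1, "x": 0, "y": 0, "z": 0, "ax": 0, "ay": 0, "az": 1}

```text
clock: 5.87
tcp_pos: [0.4978, -0.031, 0.1924]
orientation: [-3.14, -0.102, -0.0]
contact_force: [-0.7, -0.8, 4.9]
grip_width: 0.0551
gripper_force: 42.5
```

```bash
python3 s.py
```

```text
t 5.87 pos [497.8 -31.  192.4] yaw_y -86.27 F [-0.7 -0.8  4.9] M [-0.19   0.013  0.084] w 55.1 gf 42.5 j7 -1.68
```

arm_command:
  rows:
    - {"fingers": -1, "x": 0, "y": 0, "z": 0, "ax": 0, "ay": 0, "az": 1}
    - {"fingers": -1, "x": 0, "y": 0, "z": 0, "ax": 0, "ay": 0, "az": 1}

```text
clock: 6.03
tcp_pos: [0.4978, -0.031, 0.1924]
orientation: [3.141, 0.05, 0.0]
contact_force: [-0.3, -1.1, 4.6]
grip_width: 0.055
gripper_force: 42.5
```

```bash
python3 s.py
```

```text
t 6.03 pos [497.8 -31.  192.4] yaw_y -88.18 F [-0.3 -1.1  4.6] M [-0.152  0.122  0.82 ] w 55.0 gf 42.5 j7 -1.71
```

arm_command:
  rows:
    - {"fingers": -1, "x": 0, "y": 0, "z": 0, "ax": 0, "ay": 0, "az": 1}
    - {"fingers": -1, "x": 0, "y": 0, "z": 0, "ax": 0, "ay": 0, "az": 1}

```text
clock: 6.2
tcp_pos: [0.4988, -0.0309, 0.1926]
orientation: [3.141, -0.003, 0.004]
contact_force: [2.6, -2.0, 3.9]
grip_width: 0.0556
gripper_force: 42.4
```

```bash
python3 s.py; python3 -c "
from bench import r
from h import *
f=r.grab_frame('top');np.savez('t1.npz',**f)
a=ortho(dict(np.load('top0.npz')),(.498,-.0315),.06,.1625,5000);b=ortho(f,(.498,-.0315),.06,.1625,5000)
cv2.imwrite('pics/t1.png',cv2.resize(np.hstack([a,b])[:,:,::-1],(800,400)))"
```

```text
t 6.20 pos [498.8 -30.9 192.6] yaw_y -90.09 F [ 2.6 -2.   3.9] M [-0.29  -0.403  0.457] w 55.6 gf 42.4 j7 -1.74
```

View pics/t1.png

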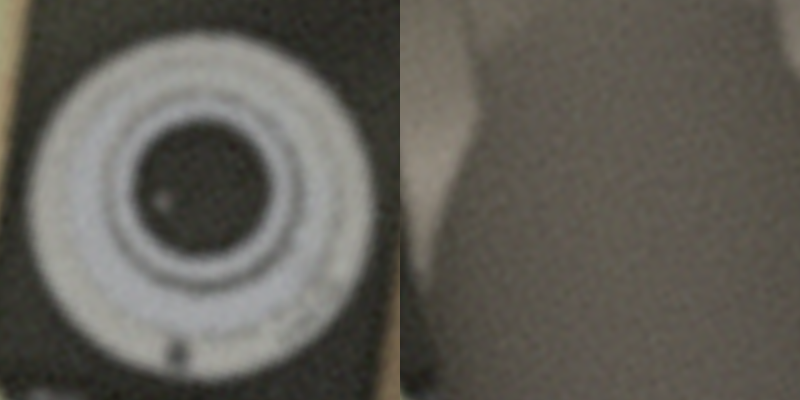

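The picture is blocked by the gripper (right half), so the dial can't be checked here. The lock bar was felt at yaw of about -88° (0.8 N m, slight slip). I'll raise the grip force, keep a small clockwise bias and press in small steps.

arm_command:
  rows:
    - {"fingers": -1, "x": 0, "y": 0, "z": 0, "ax": 0, "ay": 0, "az": -0.3}
    - {"fingers": -1, "x": 0, "y": 0, "z": 0, "ax": 0, "ay": 0, "az": 0}
    - {"fingers": -1, "x": 0, "y": 0, "z": 0.0008, "ax": 0, "ay": 0, "az": 0}
    - {"fingers": -1, "x": 0, "y": 0, "z": 0.0007, "ax": 0, "ay": 0, "az": 0}
  grip_force: 80

```text
clock: 6.58
tcp_pos: [0.4988, -0.031, 0.1918]
orientation: [-3.141, -0.003, -0.004]
contact_force: [1.0, -1.0, 10.4]
grip_width: 0.0536
gripper_force: 83.5
```

```bash
python3 s.py
```

```text
t 6.58 pos [498.8 -31.  191.8] yaw_y -89.88 F [ 1.  -1.  10.4] M [-0.131 -0.548  0.256] w 53.6 gf 83.5 j7 -1.74
```

arm_command:
  rows:
    - {"fingers": -1, "x": 0, "y": 0, "z": 0.0005, "ax": 0, "ay": 0, "az": 0}
    - {"fingers": -1, "x": 0, "y": 0, "z": 0, "ax": 0, "ay": 0, "az": 0}

```text
clock: 6.75
tcp_pos: [0.4988, -0.031, 0.1912]
orientation: [-3.141, -0.003, -0.004]
contact_force: [2.8, 0.2, 8.2]
grip_width: 0.0539
gripper_force: 83.5
```

```bash
python3 s.py
```

```text
t 6.75 pos [498.8 -31.  191.2] yaw_y -89.89 F [2.8 0.2 8.2] M [ 0.004 -0.661  0.221] w 53.9 gf 83.5 j7 -1.74
```

arm_command:
  rows:
    - {"fingers": -1, "x": 0, "y": 0, "z": 0.0006, "ax": 0, "ay": 0, "az": 0.2}
    - {"fingers": -1, "x": 0, "y": 0, "z": 0, "ax": 0, "ay": 0, "az": 0}

```text
clock: 6.92
tcp_pos: [0.4988, -0.031, 0.1907]
orientation: [-3.141, 0.002, -0.004]
contact_force: [1.8, -0.4, 9.7]
grip_width: 0.0535
gripper_force: 83.5
```

```bash
python3 s.py
```

```text
t 6.92 pos [498.8 -31.  190.7] yaw_y -90.08 F [ 1.8 -0.4  9.7] M [-0.058 -0.633  0.27 ] w 53.5 gf 83.5 j7 -1.74
```

arm_command:
  rows:
    - {"fingers": -1, "x": 0, "y": 0, "z": 0.0006, "ax": 0, "ay": 0, "az": 0}
    - {"fingers": -1, "x": 0, "y": 0, "z": 0, "ax": 0, "ay": 0, "az": 0}

```text
clock: 7.08
tcp_pos: [0.4988, -0.031, 0.19]
orientation: [-3.141, 0.002, -0.004]
contact_force: [2.1, -0.5, 8.4]
grip_width: 0.0538
gripper_force: 83.5
```

```bash
python3 s.py
```

```text
t 7.08 pos [498.8 -31.  190. ] yaw_y -90.08 F [ 2.1 -0.5  8.4] M [-0.065 -0.619  0.244] w 53.8 gf 83.5 j7 -1.74
```

arm_command:
  rows:
    - {"fingers": -1, "x": 0, "y": 0, "z": 0.0006, "ax": 0, "ay": 0, "az": 0.2}
    - {"fingers": -1, "x": 0, "y": 0, "z": 0, "ax": 0, "ay": 0, "az": 0}

```text
clock: 7.25
tcp_pos: [0.4988, -0.031, 0.1892]
orientation: [-3.141, 0.009, -0.004]
contact_force: [3.4, -0.6, 5.6]
grip_width: 0.0537
gripper_force: 83.3
```

```bash
python3 s.py
```

```text
t 7.25 pos [498.8 -31.  189.2] yaw_y -90.31 F [ 3.4 -0.6  5.6] M [-0.013 -0.897  0.002] w 53.7 gf 83.3 j7 -1.75
```

arm_command:
  rows:
    - {"fingers": -1, "x": 0, "y": 0, "z": 0.0006, "ax": 0, "ay": 0, "az": 0}
    - {"fingers": -1, "x": 0, "y": 0, "z": 0, "ax": 0, "ay": 0, "az": 0}

```text
clock: 7.42
tcp_pos: [0.4988, -0.031, 0.1886]
orientation: [-3.141, 0.009, -0.004]
contact_force: [2.4, -0.7, 7.7]
grip_width: 0.0536
gripper_force: 83.4
```

```bash
python3 s.py
```

```text
t 7.42 pos [498.8 -31.  188.6] yaw_y -90.31 F [ 2.4 -0.7  7.7] M [-0.089 -0.716  0.1  ] w 53.6 gf 83.4 j7 -1.75
```

arm_command:
  rows:
    - {"fingers": -1, "x": 0, "y": 0, "z": 0.0006, "ax": 0, "ay": 0, "az": 0}
    - {"fingers": -1, "x": 0, "y": 0, "z": 0, "ax": 0, "ay": 0, "az": 0}

```text
clock: 7.58
tcp_pos: [0.4988, -0.031, 0.1881]
orientation: [-3.141, 0.008, -0.004]
contact_force: [2.4, 0.2, 7.7]
grip_width: 0.0535
gripper_force: 83.4
```

```bash
python3 s.py
```

```text
t 7.58 pos [498.8 -31.  188.1] yaw_y -90.31 F [2.4 0.2 7.7] M [-0.01  -0.709 -0.008] w 53.5 gf 83.4 j7 -1.75
```

At z = 189.2 the moment fell to 0, so it cleared the bar. I'll back up 0.4 mm for margin from the dial and turn a little.

arm_command:
  rows:
    - {"fingers": -1, "x": 0, "y": 0, "z": -0.0004, "ax": 0, "ay": 0, "az": 0.5}
    - {"fingers": -1, "x": 0, "y": 0, "z": 0, "ax": 0, "ay": 0, "az": 1}
    - {"fingers": -1, "x": 0, "y": 0, "z": 0, "ax": 0, "ay": 0, "az": 1}

```text
clock: 7.83
tcp_pos: [0.4988, -0.031, 0.1886]
orientation: [-3.14, 0.078, -0.004]
contact_force: [3.2, -0.3, 7.7]
grip_width: 0.0536
gripper_force: 83.5
```

```bash
python3 s.py
```

```text
t 7.83 pos [498.8 -31.  188.6] yaw_y -92.86 F [ 3.2 -0.3  7.7] M [-0.08  -0.668  0.089] w 53.6 gf 83.5 j7 -1.79
```

arm_command:
  rows:
    - {"fingers": -1, "x": 0, "y": 0, "z": 0, "ax": 0, "ay": 0, "az": 1}
    - {"fingers": -1, "x": 0, "y": 0, "z": 0, "ax": 0, "ay": 0, "az": 1}

```text
clock: 8.0
tcp_pos: [0.4988, -0.0309, 0.1885]
orientation: [-3.138, 0.133, -0.004]
contact_force: [2.1, -0.4, 9.3]
grip_width: 0.0537
gripper_force: 83.5
```

```bash
python3 s.py
```

```text
t 8.00 pos [498.8 -30.9 188.5] yaw_y -94.86 F [ 2.1 -0.4  9.3] M [-0.048 -0.748  0.076] w 53.7 gf 83.5 j7 -1.82
```

It turns freely (0.08 N m). The notch should be near yaw -124°. I'll proceed to about -120° with checks.

arm_command:
  rows:
    - {"fingers": -1, "x": 0, "y": 0, "z": 0, "ax": 0, "ay": 0, "az": 2}
    - {"fingers": -1, "x": 0, "y": 0, "z": 0, "ax": 0, "ay": 0, "az": 2}
    - {"fingers": -1, "x": 0, "y": 0, "z": 0, "ax": 0, "ay": 0, "az": 2}
    - {"fingers": -1, "x": 0, "y": 0, "z": 0, "ax": 0, "ay": 0, "az": 2}
    - {"fingers": -1, "x": 0, "y": 0, "z": 0, "ax": 0, "ay": 0, "az": 2}

```text
clock: 8.42
tcp_pos: [0.4988, -0.0309, 0.1885]
orientation: [-3.114, 0.407, -0.004]
contact_force: [3.6, 0.7, 8.3]
grip_width: 0.0538
gripper_force: 83.5
```

```bash
python3 s.py
```

```text
t 8.42 pos [498.8 -30.9 188.5] yaw_y -104.91 F [3.6 0.7 8.3] M [-0.009 -0.731  0.107] w 53.8 gf 83.5 j7 -1.99
```

arm_command:
  rows:
    - {"fingers": -1, "x": 0, "y": 0, "z": 0, "ax": 0, "ay": 0, "az": 2}
    - {"fingers": -1, "x": 0, "y": 0, "z": 0, "ax": 0, "ay": 0, "az": 2}
    - {"fingers": -1, "x": 0, "y": 0, "z": 0, "ax": 0, "ay": 0, "az": 2}
    - {"fingers": -1, "x": 0, "y": 0, "z": 0, "ax": 0, "ay": 0, "az": 2}
    - {"fingers": -1, "x": 0, "y": 0, "z": 0, "ax": 0, "ay": 0, "az": 2}

```text
clock: 8.83
tcp_pos: [0.4989, -0.0309, 0.1886]
orientation: [-3.066, 0.677, -0.004]
contact_force: [3.9, 0.5, 7.5]
grip_width: 0.0536
gripper_force: 83.5
```

```bash
python3 s.py
```

```text
t 8.83 pos [498.9 -30.9 188.6] yaw_y -114.90 F [3.9 0.5 7.5] M [ 0.026 -0.672  0.074] w 53.6 gf 83.5 j7 -2.15
```

arm_command:
  rows:
    - {"fingers": -1, "x": 0, "y": 0, "z": 0, "ax": 0, "ay": 0, "az": 2}
    - {"fingers": -1, "x": 0, "y": 0, "z": 0, "ax": 0, "ay": 0, "az": 2}
    - {"fingers": -1, "x": 0, "y": 0, "z": 0, "ax": 0, "ay": 0, "az": 2}
    - {"fingers": -1, "x": 0, "y": 0, "z": 0, "ax": 0, "ay": 0, "az": 2}

```text
clock: 9.17
tcp_pos: [0.4989, -0.0309, 0.1886]
orientation: [-3.012, 0.889, -0.004]
contact_force: [2.5, 0.9, 7.3]
grip_width: 0.0535
gripper_force: 83.5
```

```bash
python3 s.py
```

```text
t 9.17 pos [498.9 -30.9 188.6] yaw_y -122.90 F [2.5 0.9 7.3] M [ 0.057 -0.725  0.044] w 53.5 gf 83.5 j7 -2.28
```

arm_command:
  rows:
    - {"fingers": -1, "x": 0, "y": 0, "z": 0, "ax": 0, "ay": 0, "az": 1}
    - {"fingers": -1, "x": 0, "y": 0, "z": 0, "ax": 0, "ay": 0, "az": 0}

```text
clock: 9.33
tcp_pos: [0.4989, -0.0308, 0.1886]
orientation: [-3.004, 0.915, -0.004]
contact_force: [2.6, 0.5, 7.0]
grip_width: 0.0538
gripper_force: 83.5
```

```bash
python3 s.py
```

```text
t 9.33 pos [498.9 -30.8 188.6] yaw_y -123.87 F [2.6 0.5 7. ] M [ 0.046 -0.719 -0.04 ] w 53.8 gf 83.5 j7 -2.3
```

No stop yet. I'll feel for the hard stop, expected near -126.6°, to confirm zero.

arm_command:
  rows:
    - {"fingers": -1, "x": 0, "y": 0, "z": 0, "ax": 0, "ay": 0, "az": 1}
    - {"fingers": -1, "x": 0, "y": 0, "z": 0, "ax": 0, "ay": 0, "az": 1}

```text
clock: 9.5
tcp_pos: [0.4989, -0.0308, 0.1886]
orientation: [-2.988, 0.966, -0.004]
contact_force: [2.8, 0.1, 8.0]
grip_width: 0.0535
gripper_force: 83.5
```

```bash
python3 s.py
```

```text
t 9.50 pos [498.9 -30.8 188.6] yaw_y -125.85 F [2.8 0.1 8. ] M [ 0.03  -0.731  0.074] w 53.5 gf 83.5 j7 -2.33
```

arm_command:
  rows:
    - {"fingers": -1, "x": 0, "y": 0, "z": 0, "ax": 0, "ay": 0, "az": 0.7}
    - {"fingers": -1, "x": 0, "y": 0, "z": 0, "ax": 0, "ay": 0, "az": 0}

```text
clock: 9.67
tcp_pos: [0.4989, -0.0308, 0.1886]
orientation: [-2.982, 0.984, -0.004]
contact_force: [2.8, 0.5, 8.1]
grip_width: 0.0536
gripper_force: 83.5
```

```bash
python3 s.py
```

```text
t 9.67 pos [498.9 -30.8 188.6] yaw_y -126.53 F [2.8 0.5 8.1] M [ 0.041 -0.739  0.09 ] w 53.6 gf 83.5 j7 -2.34
```

arm_command:
  rows:
    - {"fingers": -1, "x": 0, "y": 0, "z": 0, "ax": 0, "ay": 0, "az": 0.6}
    - {"fingers": -1, "x": 0, "y": 0, "z": 0, "ax": 0, "ay": 0, "az": 0}

```text
clock: 9.83
tcp_pos: [0.4989, -0.0308, 0.1885]
orientation: [-2.977, 0.999, -0.004]
contact_force: [3.3, 0.4, 7.6]
grip_width: 0.0538
gripper_force: 83.5
```

```bash
python3 s.py
```

```text
t 9.83 pos [498.9 -30.8 188.5] yaw_y -127.08 F [3.3 0.4 7.6] M [ 0.034 -0.808  0.328] w 53.8 gf 83.5 j7 -2.35
```

The hard stop is at -126.7°, as predicted. I'll back off to zero, let it rise with the spring, then release.

arm_command:
  rows:
    - {"fingers": -1, "x": 0, "y": 0, "z": 0, "ax": 0, "ay": 0, "az": -1.3}
    - {"fingers": -1, "x": 0, "y": 0, "z": 0, "ax": 0, "ay": 0, "az": -1.3}
    - {"fingers": -1, "x": 0, "y": 0, "z": -0.001, "ax": 0, "ay": 0, "az": 0}
    - {"fingers": -1, "x": 0, "y": 0, "z": -0.001, "ax": 0, "ay": 0, "az": 0}
    - {"fingers": -1, "x": 0, "y": 0, "z": -0.001, "ax": 0, "ay": 0, "az": 0}
    - {"fingers": -1, "x": 0, "y": 0, "z": -0.0006, "ax": 0, "ay": 0, "az": 0}
    - {"fingers": -1, "x": 0, "y": 0, "z": 0, "ax": 0, "ay": 0, "az": 0}

```text
clock: 10.42
tcp_pos: [0.4988, -0.0308, 0.192]
orientation: [-2.999, 0.931, -0.003]
contact_force: [3.7, 0.2, 6.1]
grip_width: 0.054
gripper_force: 83.4
```

```bash
python3 s.py
```

```text
t 10.42 pos [498.8 -30.8 192. ] yaw_y -124.50 F [3.7 0.2 6.1] M [ 0.03  -0.921 -0.033] w 54.0 gf 83.4 j7 -2.31
```

arm_command:
  rows:
    - {"fingers": 1, "x": 0, "y": 0, "z": 0, "ax": 0, "ay": 0, "az": 0}
    - {"fingers": 1, "x": 0, "y": 0, "z": 0, "ax": 0, "ay": 0, "az": 0}
    - {"fingers": 1, "x": 0, "y": 0, "z": 0, "ax": 0, "ay": 0, "az": 0}
    - {"fingers": 1, "x": 0, "y": 0, "z": 0, "ax": 0, "ay": 0, "az": 0}
    - {"fingers": 1, "x": 0, "y": 0, "z": 0, "ax": 0, "ay": 0, "az": 0}
    - {"fingers": 1, "x": 0, "y": 0, "z": 0, "ax": 0, "ay": 0, "az": 0}

```text
clock: 10.92
tcp_pos: [0.4973, -0.0312, 0.191]
orientation: [3.0, -0.931, -0.002]
contact_force: [0.2, -0.2, 0.2]
grip_width: 0.0854
gripper_force: 0.0
```

```bash
python3 s.py
```

```text
t 10.92 pos [497.3 -31.2 191. ] yaw_y -124.47 F [ 0.2 -0.2  0.2] M [ 0.034 -0.014 -0.017] w 85.4 gf 0.0 j7 -2.31
```

arm_command:
  rows:
    - {"fingers": 1, "x": 0, "y": 0, "z": -0.01, "ax": 0, "ay": 0, "az": 0}
    - {"fingers": 1, "x": 0, "y": 0, "z": -0.02, "ax": 0, "ay": 0, "az": 0}
    - {"fingers": 1, "x": 0, "y": 0, "z": -0.025, "ax": 0, "ay": 0, "az": 0}
    - {"fingers": 1, "x": 0, "y": 0, "z": -0.023, "ax": 0, "ay": 0, "az": 0}
    - {"fingers": 1, "x": 0, "y": 0, "z": 0, "ax": 0, "ay": 0, "az": -5}
    - {"fingers": 1, "x": 0, "y": 0, "z": 0, "ax": 0, "ay": 0, "az": 0}

```text
clock: 11.42
tcp_pos: [0.4987, -0.0311, 0.2715]
orientation: [-3.039, 0.794, -0.006]
contact_force: [-0.2, 0.2, -0.3]
grip_width: 0.0854
gripper_force: 0.0
```

```bash
python3 s.py; python3 - <<'E'
from bench import r
from h import *
f=r.grab_frame("wrist");np.savez("w1.npz",**f);P=cloud(f)
W=P.reshape(-1,3);C=W[(W[:,2]>.176)&(W[:,2]<.21)&(np.hypot(W[:,0]-.498,W[:,1]+.0315)<.03)]
print("ring z",np.histogram(C[:,2],np.arange(.176,.211,.002)))
W0=cloud(dict(np.load("w0.npz"))).reshape(-1,3);C=W0[(W0[:,2]>.176)&(W0[:,2]<.21)&(np.hypot(W0[:,0]-.498,W0[:,1]+.0315)<.03)]
print("before",np.histogram(C[:,2],np.arange(.176,.211,.002))[0])
a=ortho(dict(np.load("w0.npz")),(.498,-.0315),.055,.2,5000);b=ortho(f,(.498,-.0315),.055,.2,5000)
cv2.imwrite("pics/w1.png",cv2.resize(np.hstack([a,b])[:,:,::-1],(800,400)))
E
```

```text
t 11.42 pos [498.7 -31.1 271.5] yaw_y -119.29 F [-0.2  0.2 -0.3] M [-0.011 -0.011  0.01 ] w 85.4 gf 0.0 j7 -2.19
ring z (array([  55,   53,   79,  170,  483, 2391,  255, 1397,  220,   55,  230,
        227,    0,    0,    0,    0,    0]), array([0.176, 0.178, 0.18 , 0.182, 0.184, 0.186, 0.188, 0.19 , 0.192,
       0.194, 0.196, 0.198, 0.2  , 0.202, 0.204, 0.206, 0.208, 0.21 ]))
before [  41   61   69  185  509 2412  228 1405  203   67  247  225    0    0
    0    0    0]
```

View pics/w1.png

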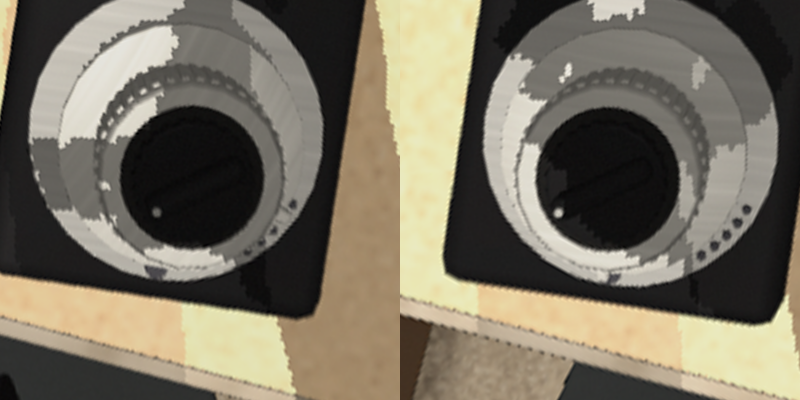

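The collar is back at its full height. The dial mark is unmoved ((156,212) before, (158,212) after) and the rib stands at the front dot near (614,277). The arm is clear.

```bash
python3 -c "
from bench import r
print(r.hand_in())"
```

```text
the job is handed in; nothing more can be done
None
```

The grinder is set to filter and handed in at about 11.5 s: the collar is in the filter notch, the rib is at the big dot, it has sprung fully up, and the fine dial has not moved.

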